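# Offer the tasting dish to the guest

## Task

Pick up the hooped tasting dish by the bar of its hoop, lift it straight up off its trivet, and only then, in the air, turn it about a quarter turn so that its ear (the flat handle) points squarely over the far edge of the guest's place mat, away from the robot. Hold it level and still about 10 cm above the middle of the mat for the guest to take, and finish while still holding it there. Keep the dish level throughout, so that the loose nut ball stays in its middle, do not touch the ball, and leave everything else on the table alone.

Things in the scene. Friction and masses are not known exactly. Their poses are not given: they have to be found in the camera images.
- dish_bar (a point): centre of the grip bar, the straight level top of the hoop over the dish: 76 mm long along the dish's y, 12 mm thick (dish x), 16 mm high, its centre 110 mm above the dish's underside. Grip it from above across its 12 mm. Axes of the dish: z up, x towards the ear (the flat carrying handle at the rim)
- dish_middle (a point): middle of the dish's hollow, on its surface, 9 mm above the dish's underside, straight below the bar's centre; axes of the dish (x towards the ear, z up). The hollow is a smooth shallow cone, rising 10 degrees from the middle to the rim (radius 72 mm, 21 mm above the underside), edged by a lip 6 mm high
- dish_ear (a point): point near the tip of the dish's only ear, a flat tab 32 mm wide and 6 mm thick in the rim's plane; 127 mm from the dish's middle along the dish's +x, 17 mm above the underside
- dish: the shallow tan tasting dish, 150 mm across, 180 g, with a fixed hoop (legs 8 mm thick, on the rim at the dish's +y and -y); origin at the centre of its underside; x towards the ear, y along the grip bar, z up. It starts on the trivet, ear pointing to the right (-y) within about 15 degrees
- ball_center (a point): centre of the brown nut ball, 32 mm across, 22 g, lying loose in the middle of the dish; it rolls freely when the dish is tilted or jerked (its top is 41 mm above the dish's underside)
- ball: the same ball; its origin rolls with it, so use ball_center for its place
- trivet: round cork trivet under the dish, fixed, 140 mm across, 12 mm high; origin at the centre of its underside
- mat: the guest's place mat: flat grey rectangle, fixed, 200 mm (its x) by 250 mm (its y), 3 mm thick; origin at the centre of its underside. Its x axis points to the guest, across the table away from the robot (within about 12 degrees of +x). It may lie left or right of the trivet
- mat_middle (a point): centre of the mat's upper side; axes of the mat
- spoon: bystander: steel spoon 150 mm long, lying on the mat along the mat's x, near the mat's right-hand (-y) edge, under 25 mm high
- bowl_a: bystander: open tan bowl without hoop, 124 mm across, 40 mm high, beyond the middle of the table; origin under its centre
- bowl_b: bystander: the same kind of bowl, on the left (+y)
- bowl_c: bystander: the same kind of bowl, on the right (-y)
- cup: bystander: grey cup, 72 mm across, 70 mm high, in the row beyond the mat and trivet; origin under its centre
- jar: bystander: closed glass jar, 60 mm across, 85 mm high, in the same row; origin under its centre
- press: bystander: black pusher with a 68 mm foot disc and a thin upright stem, 104 mm high, in the row beyond the mat and trivet; origin under its centre

How it is judged:
By the outcome, as a careful person would: the job done as asked, in the order asked, and still so for the second after the job is handed in, while the arm keeps its last pose, push and grip.
It also fails if it takes over 42 s, if anything falls off the work surface, if the arm or the gripper's body presses on something with over 40 N, if the wrist force passes 120 N, or if a joint passes its speed limit or range.

## Robot

A 7-joint arm with a two-finger parallel gripper is mounted at the origin on the work surface. World frame = base frame: x ahead of the robot, y to its left, z up, the work surface at z = 0. Lengths are in mm, angles in degrees, forces in N, time in s.
With the tool pointing down it reaches from about 425 to 875 mm from the base axis. Payload 4.7 kg.
Tool frame: the origin (TCP) lies midway between the tips of the shut fingers; the grasp point (between the pads) lies 19 mm behind it; z points along the fingers, y is the direction in which the jaws open and shut (so a half turn about z gives the same grasp; the last joint's range is limited). The gripper opens to 85 mm and grips with 20 to 120 N. Pads are 22 mm wide; open, the fingers measure 114 mm over their backs; the gripper's body (76 mm by 85 mm) begins 54 mm behind the grasp point. The pads swing forward as they close: fully open they stand 13 mm farther back than shut.
Start: joints at [67.156, 18.392, -4.016, 83.108, 1.295, 78.541, -3.26], TCP at [260.747, -595.429, 231.349] pointing down, gripper open.
Joint ranges: [-163.93, 163.93], [-17.29, 119.83], [-79.2, 71.16], [3.27, 140.29], [-89.18, 269.18], [5.43, 117.66], [-154.24, 154.24]. Speed limits (degrees/s): [147.25, 147.25, 180, 180, 180, 180, 180].

## Interface

Orientations are given as a 3x3 rotation matrix whose columns are the frame's x, y, z axes.
In Python, from bench import arm gives the robot as it stands.
- The arm moves only by the tool move_arm, never from a script. Its arguments are lists of equal length, an entry for each row: "grip": the finger opening in mm, from 0 to 85.4; "translation": the shift along the tool's x, y, z in mm, a list of three; "spin": the turn about the tool's z in rad. In form: {"grip": [grip, ...], "translation": [[dx, dy, dz], ...], "spin": [spin, ...]}. A call has 1 to 20 rows; each row shifts and turns the commanded pose from where the row before left it, along the tool's axes as they then stand; what a row does not reach is not made up. A row lasts 1/10 s, in which the tool goes at most 50 mm and 8.59 degrees, less where a joint would pass 70% of its speed; a pose out of reach is approached as far as the arm can. A call with a gripper value outside its range is refused whole. The fingers move at their own pace and stop on an object; "newtons" is the grip in N (left out, the last holds). Time passes only in rows, so rows that do not move let the fingers close. It gives the time, the measured TCP pose, the force and the opening at its end, in the units of the state.
- arm.sense(): the state, without advancing time (a new reading comes with each control period).
- arm.grab_frame(name): name is "scene" or "top" or "wrist"; returns a dict with "frame" (480x640x3 uint8, blue, green, red), "fx", "fy", "cx", "cy" (pixels), "T" (4x4, takes a point from camera to world coordinates); the wrist camera has in their place "hand_eye" (4x4, takes a point from camera to tool coordinates, whose origin is the TCP and whose axes are the flange's). Camera axes: x right, y down, z forward; pixel columns grow to the right and rows downward; lengths in mm; the calibration is good to about 2 mm. A picture is of the moment at which its call begins: read the wrist's pose just before it. There is no depth.
- arm.sign_off(): hands the job in, once; it reports no verdict.
The state is a dict: "t": time; "joint_positions": joint angles; "qvel": joint speeds; "joint_torque": joint torques, N m; "eef_pos": TCP position; "orientation": TCP orientation; "contact_force": force on the tool from outside, world axes, zero at the start; "ft_torque": the same for the moment, N m; "opening": finger opening in mm.
Only numpy, scipy, OpenCV 4.12 (cv2) and the standard library are available. Lean on these libraries where they do the work, as an engineer would, in place of code of your own. Each camera call takes 0.05 s, during which the arm holds its last target.

## Working session

There is one attempt and no reset: what is moved stays moved. The work goes in short steps, Python scripts to look and compute and a tool call to move; the robot and the scene stay as the last step left them, time stands still between calls to the robot, and variables do not carry over. Pictures are saved under pics/ and viewed, and the job is handed in when it is done.

Besides the shell and the picture viewer there is one more tool, called after ">>>" by a JSON object that holds its "fn" and its "kwargs". move_arm: Moves the arm, as the interface text tells. Its arguments: {"type":"object","properties":{"grip":{"type":"array"},"translation":{"type":"array"},"spin":{"type":"array"},"newtons":{"type":"number"}},"required":["grip","translation","spin"]}

```bash
mkdir -p pics; python3 - <<'E'
from bench import arm
import cv2,numpy as np
s=arm.sense(); print(s['t'],s['eef_pos'],s['orientation'],s['contact_force'],s['opening'])
import json
for n in ['top','scene']:
    f=arm.grab_frame(n); cv2.imwrite(f'pics/{n}0.png',f['frame']); print(n,f['fx'],f['fy'],f['cx'],f['cy'],np.round(f['T'],3).tolist())
E
```

```text
0.0 [ 260.53534054 -594.92228027  230.24695771] [[ 9.15976955e-01  4.01230032e-01 -8.24244794e-04]
 [ 4.01230872e-01 -9.15975383e-01  1.69831051e-03]
 [-7.35747617e-05 -1.88632574e-03 -9.99998218e-01]] [-0.08161865  0.07593703 -0.84414902] 85.57122669480985
top 502.846109516349 502.846109516349 323.7795249496712 238.1312027067944 [[0.011, -0.993, 0.115, 446.594], [-1.0, -0.01, 0.012, -7.754], [-0.011, -0.115, -0.993, 1443.4], [0.0, 0.0, 0.0, 1.0]]
scene 553.0911877666103 553.0911877666103 315.2934433023153 242.61437717209967 [[-0.418, 0.549, -0.724, 1538.599], [0.909, 0.247, -0.336, 415.09], [-0.005, -0.799, -0.602, 846.334], [0.0, 0.0, 0.0, 1.0]]
```

View pics/top0.png

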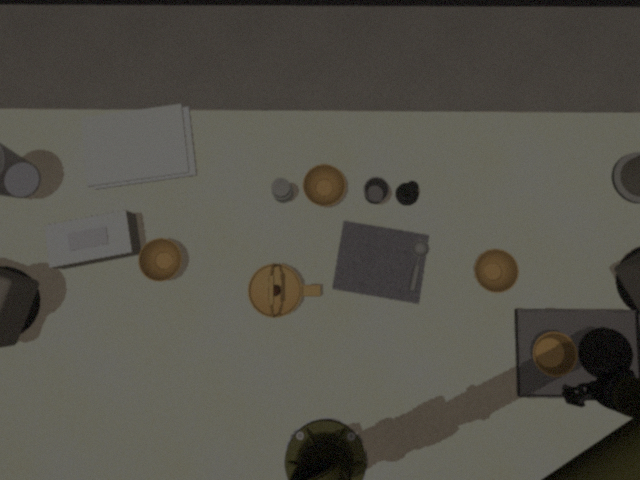

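View pics/scene0.png

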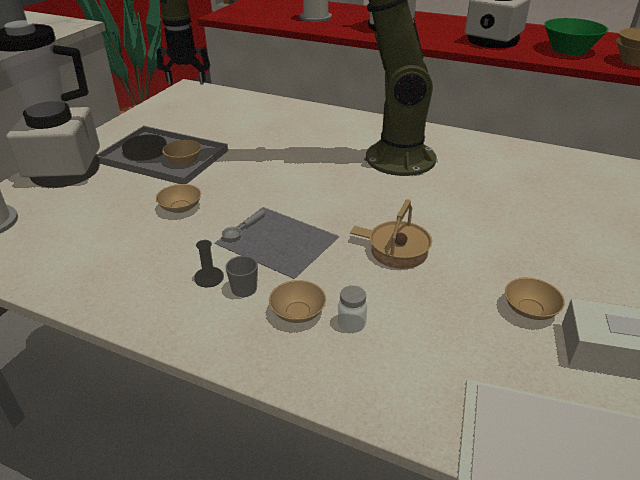

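The top view shows the dish at about (277,290) with its ear right at (313,290), and the mat with corners about (343,222), (428,233), (418,302), (333,289). I'll zoom in and measure.

```bash
cat > h.py <<'E'
import numpy as np,cv2
def ray(f,u,v):
    d=np.array([(u-f['cx'])/f['fx'],(v-f['cy'])/f['fy'],1.]);T=np.array(f['T'])
    return T[:3,3],T[:3,:3]@d
def onz(f,u,v,z):
    o,d=ray(f,u,v);return o+d*(z-o[2])/d[2]
def proj(f,p):
    T=np.array(f['T']);q=T[:3,:3].T@(np.array(p)-T[:3,3]);return q[0]/q[2]*f['fx']+f['cx'],q[1]/q[2]*f['fy']+f['cy']
E
python3 - <<'E'
from bench import arm
from h import *
f=arm.grab_frame('top');im=f['frame']
hsv=cv2.cvtColor(im,cv2.COLOR_BGR2HSV)
for p in [(380,270),(262,300),(313,290),(278,270),(440,300),(300,340),(278,290)]: print(p,im[p[1],p[0]],hsv[p[1],p[0]])
c=im[220:320,230:440]; c=cv2.convertScaleAbs(c,alpha=2.0)
a=cv2.resize(c[20:100,10:110],None,fx=7,fy=7,interpolation=cv2.INTER_CUBIC);cv2.imwrite('pics/topdish.png',a)
g=arm.grab_frame('scene');b=cv2.resize(cv2.convertScaleAbs(g['frame'][190:280,330:440],alpha=1.5),None,fx=6,fy=6,interpolation=cv2.INTER_CUBIC);cv2.imwrite('pics/scdish.png',b)
E
```

```text
(380, 270) [63 60 63] [150  12  63]
(262, 300) [49 79 98] [ 18 128  98]
(313, 290) [ 55  82 102] [ 17 118 102]
(278, 270) [52 82 99] [ 19 121  99]
(440, 300) [ 94 101 101] [ 30  18 101]
(300, 340) [ 87  99 100] [ 28  33 100]
(278, 290) [21 27 39] [ 10 118  39]
```

View pics/topdish.png

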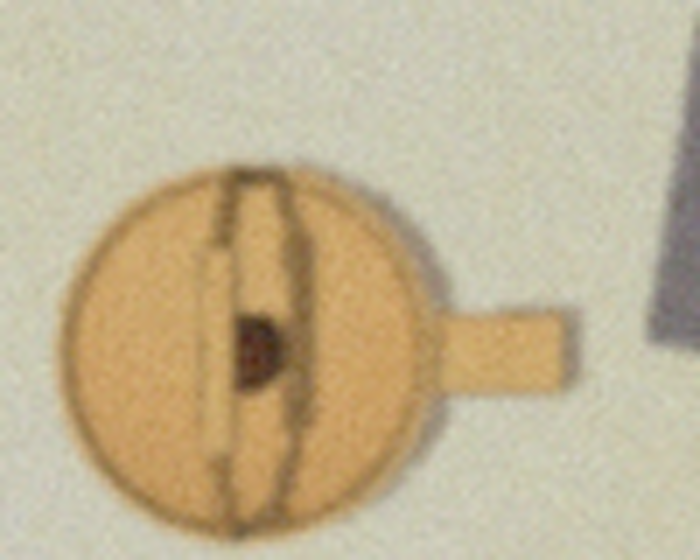

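View pics/scdish.png

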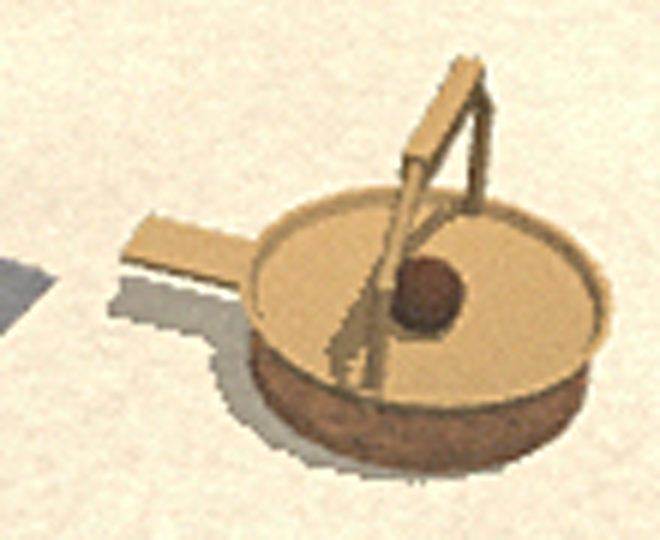

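```bash
python3 - <<'E'
from bench import arm
from h import *
f=arm.grab_frame('top');im=cv2.GaussianBlur(f['frame'],(3,3),0)
hsv=cv2.cvtColor(im,cv2.COLOR_BGR2HSV)
m=((hsv[...,1]>85)).astype(np.uint8)
m[:, :225]=0;m[:,335:]=0;m[:245]=0;m[330:]=0
cs,_=cv2.findContours(m,cv2.RETR_EXTERNAL,cv2.CHAIN_APPROX_NONE);c=max(cs,key=cv2.contourArea)[:,0,:].astype(float)
# rim points
P=np.array([onz(f,u,v,39)[:2] for u,v in c]); 
def fit(P):
    A=np.c_[2*P,np.ones(len(P))];s=np.linalg.lstsq(A,(P**2).sum(1),rcond=None)[0];return s[:2],np.sqrt(s[2]+s[:2]@s[:2])
ctr=P.mean(0);r=75
Q=P[c[:,0]<295]
for _ in range(5):
    ctr,r=fit(Q);d=abs(np.hypot(*(Q-ctr).T)-r);Q=Q[d<3]
print('rim ctr',ctr,'r',r,len(Q))
# ear
e=m.copy();e[:,:304]=0
cs,_=cv2.findContours(e,cv2.RETR_EXTERNAL,cv2.CHAIN_APPROX_NONE);k=max(cs,key=cv2.contourArea)[:,0,:]
E=np.array([onz(f,u,v,31)[:2] for u,v in k],np.float32)
print('ear rect',cv2.minAreaRect(E))
em=E.mean(0);a=np.degrees(np.arctan2(*(em-ctr)[::-1]));print('ear mean',em,'yaw',a)
# tip by x
print('ear u range',k[:,0].max(),k[:,1].min(),k[:,1].max())
# mat
mm=((hsv[...,2]<85)&(hsv[...,1]<60)).astype(np.uint8); mm[:,:328]=0;mm[:,440:]=0;mm[:212]=0;mm[310:]=0
mm=cv2.morphologyEx(mm,cv2.MORPH_OPEN,np.ones((3,3),np.uint8))
cs,_=cv2.findContours(mm,cv2.RETR_EXTERNAL,cv2.CHAIN_APPROX_NONE);k=max(cs,key=cv2.contourArea)[:,0,:]
M=np.array([onz(f,u,v,3)[:2] for u,v in k],np.float32);M=cv2.convexHull(M)
print('mat',cv2.minAreaRect(M),cv2.boxPoints(cv2.minAreaRect(M)).tolist())
for (u,v) in [(200,245),(200,455),(237,245),(237,455)]: print('bar',onz(f,240+u/7,240+v/7,130))
g=arm.grab_frame('scene')
pts=[(455,57),(483,65),(403,152),(427,160)]
for u,v in pts: print('scbar',onz(g,330+u/6,190+v/6,130))
for p in pts:
  pass
E
```

```text
rim ctr [463.19990693 144.86376209] r 73.3186835749697 116
ear rect ((463.9764709472656, 41.28667068481445), (27.81093406677246, 44.80753707885742), 0.6464402675628662)
ear mean [464.23843  42.62973] yaw -89.41799065390386
ear u range 320 285 295
mat ((547.9188232421875, -154.5816650390625), (255.237060546875, 202.17276000976562), 80.67467498779297) [[427.48907470703125, -264.1335754394531], [626.9899291992188, -296.8936462402344], [668.3485717773438, -45.029754638671875], [468.84771728515625, -12.269683837890625]]
bar [500.42695813 151.77191161 130.        ]
bar [422.79624026 149.91002511 130.        ]
bar [500.57669742 137.9572919  130.        ]
bar [422.95406497 136.18986842 130.        ]
scbar [430.94279374 140.65643697 130.        ]
scbar [432.06086378 152.56821057 130.        ]
scbar [504.05143394 142.65476063 130.        ]
scbar [505.49566629 152.68799664 130.        ]
```

>>> {"fn": "move_arm", "kwargs": {"grip": [85,85,85,85,85,85,85,85,85,85,85,85,85], "translation": [[0,0,0],[0,0,0],[0,0,0],[0,0,0],[0,0,0],[10,0,0],[20,0,0],[25,0,0],[25,0,0],[25,0,0],[25,0,0],[20,0,0],[10,0,0]], "spin": [0.079,0.079,0.079,0.079,0.079,0,0,0,0,0,0,0,0], "newtons": 40}}

```text
t: 1.6
eef_pos: [425.6, -590.4, 230.6]
orientation: [[1.0, 0.024, 0.002], [0.024, -1.0, 0.002], [0.002, -0.002, -1.0]]
contact_force: [0.1, 0.2, -0.4]
opening: 84.9
```

>>> {"fn": "move_arm", "kwargs": {"grip": [85,85,85,85,85,85,85,85,85,85,85,85,85,85,85,85,85,85,85,85], "translation": [[2,-15,0],[2,-30,0],[2,-40,0],[2,-42,0],[2,-42,0],[2,-42,0],[2,-42,0],[2,-42,0],[2,-42,0],[2,-42,0],[2,-42,0],[2,-42,0],[2,-42,0],[2,-42,0],[2,-42,0],[2,-42,0],[1,-42,0],[1,-30,0],[1,-20,0],[1,-12,0]], "spin": [0,0,0,0,0,0,0,0,0,0,0,0,0,0,0,0,0,0,0,0]}}

```text
t: 3.6
eef_pos: [443.3, 145.8, 231.8]
orientation: [[1.0, 0.022, 0.001], [0.022, -1.0, 0.0], [0.001, -0.0, -1.0]]
contact_force: [0.1, 0.3, 0.1]
opening: 85.0
```

```bash
python3 - <<'E'
from bench import arm
from h import *
s=arm.sense();print(s['t'],s['eef_pos'],s['orientation'],s['joint_positions'])
f=arm.grab_frame('wrist');print(f['hand_eye'],f['fx'],f['cx'],f['cy']);cv2.imwrite('pics/w1.png',cv2.convertScaleAbs(f['frame'],alpha=1.5))
f=arm.grab_frame('top')
for n,u,v,z in [('press',407,193,50),('cup',376,185,70),('cup0',376,190,35),('jar',282,190,42),('bowl_a',325,186,20)]: print(n,onz(f,u,v,z))
E
```

```text
3.6 [443.30230007 145.80599742 231.75479656] [[ 9.99750064e-01  2.23431300e-02  7.71336494e-04]
 [ 2.23428592e-02 -9.99750303e-01  3.58005760e-04]
 [ 7.79142863e-04 -3.40682418e-04 -9.99999638e-01]] [  20.90364974   -3.40849826  -40.3448445   106.73275247   -2.27995329
   75.82860017 -107.55428859]
[[ 1.23635820e-04 -9.45654938e-01 -3.25171836e-01  8.21776916e+01]
 [ 9.99999917e-01 -9.28203868e-06  4.07210591e-04 -3.21458474e-01]
 [-3.88098963e-04 -3.25171859e-01  9.45654859e-01 -1.42560558e+02]
 [ 0.00000000e+00  0.00000000e+00  0.00000000e+00  1.00000000e+00]] 335.6279367774981 320.5908756375695 238.27328542623786
press [ 738.20642752 -222.98101051   50.        ]
cup [ 755.87990199 -134.03022862   70.        ]
cup0 [ 749.247459   -137.23903667   35.        ]
jar [745.36800085 130.05428918  42.        ]
bowl_a [762.90800877   8.31049296  20.        ]
```

View pics/w1.png

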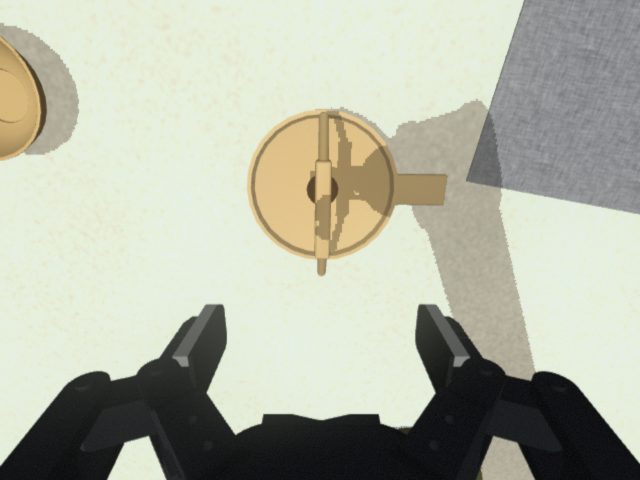

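The wrist view shows the bar from about (323,161) to (322,256), the ball at (322,190) and the ear right at (446,189). I'll measure the bar from here.

```bash
python3 - <<'E'
from bench import arm
from h import *
s=arm.sense();f=arm.grab_frame('wrist')
W=np.eye(4);W[:3,:3]=s['orientation'];W[:3,3]=s['eef_pos'];f['T']=W@np.array(f['hand_eye'])
im=f['frame'];cv2.imwrite('pics/w1z.png',cv2.resize(cv2.convertScaleAbs(im[100:280,240:460],alpha=1.4),None,fx=3.3,fy=3.3,interpolation=cv2.INTER_CUBIC))
hsv=cv2.cvtColor(im,cv2.COLOR_BGR2HSV)
m=(hsv[...,1]>60).astype(np.uint8);m[:,:230]=0;m[:,460:]=0;m[:100]=0;m[285:]=0
e=m.copy();e[:,:412]=0;k=cv2.findNonZero(e)[:,0];
E=np.array([onz(f,u,v,32)[:2] for u,v in k],np.float32);print('ear',cv2.minAreaRect(cv2.convexHull(E)),E.mean(0))
x,y,w,h=cv2.boundingRect(k);print(x,y,w,h)
c=m.copy();c[:,395:]=0
cs,_=cv2.findContours(c,cv2.RETR_EXTERNAL,cv2.CHAIN_APPROX_NONE);q=max(cs,key=cv2.contourArea)[:,0]
P=np.array([onz(f,u,v,39)[:2] for u,v in q]);P=P[(q[:,0]<312)]
for _ in range(6):
    A=np.c_[2*P,np.ones(len(P))];t=np.linalg.lstsq(A,(P**2).sum(1),rcond=None)[0];ctr=t[:2];r=np.sqrt(t[2]+ctr@ctr);P=P[abs(np.hypot(*(P-ctr).T)-r)<3]
print('rim',ctr,r,len(P)); d=E.mean(0)-ctr;print('yaw',np.degrees(np.arctan2(d[1],d[0])))
for v in [160,170,210,256]:print(v,[onz(f,u,v,130).round(1)[:2].tolist() for u in (316,322,330)])
E
```

```text
ear ((463.74334716796875, 36.24275207519531), (30.996843338012695, 35.120506286621094), 1.321092963218689) [464.18478  35.91651]
412 174 35 31
rim [462.00978848 145.11890677] 75.10545667994124 191
yaw -88.85898486741844
160 [[500.5, 150.4], [500.6, 146.1], [500.7, 140.4]]
170 [[493.4, 150.2], [493.5, 145.9], [493.7, 140.2]]
210 [[463.9, 149.7], [464.0, 145.2], [464.1, 139.2]]
256 [[426.9, 149.0], [427.0, 144.3], [427.1, 138.0]]
```

View pics/w1z.png

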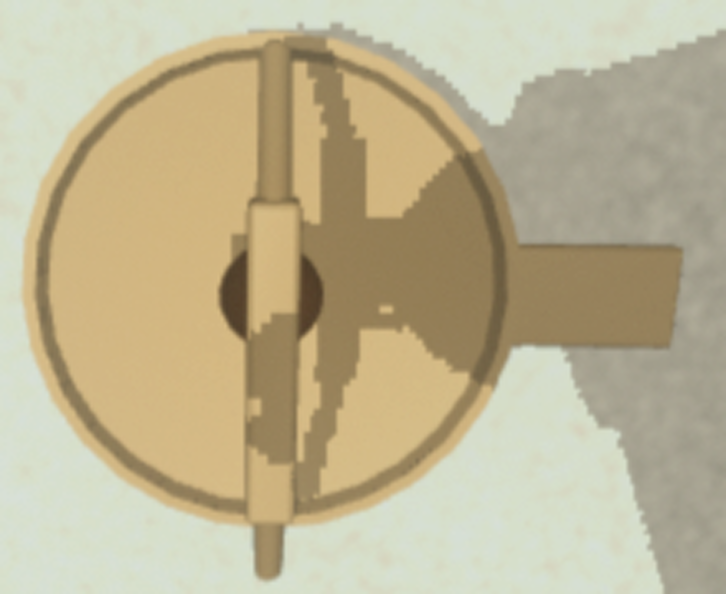

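>>> {"fn": "move_arm", "kwargs": {"grip": [60,60,60,60,60,60,60,60,60,60,60,60,60,60,60], "translation": [[5,0.3,0],[5,0.4,0],[5,0.3,0],[5,0.3,5],[0,0,12],[0,0,15],[0,0,17],[0,0,18],[0,0,18],[0,0,15],[0,0,12],[0,0,8],[0,0,5],[0,0,3],[0,0,0]], "spin": [0,0,0,0,0,0,0,0,0,0,0,0,0,0,0]}}

```text
t: 5.25
eef_pos: [463.7, 142.0, 103.2]
orientation: [[1.0, 0.018, 0.0], [0.018, -1.0, -0.0], [0.0, 0.0, -1.0]]
contact_force: [-0.3, -0.8, 0.5]
opening: 59.9
```

```bash
python3 - <<'E'
from bench import arm
from h import *
s=arm.sense();print(s['t'],s['eef_pos'],s['contact_force'],s['opening'])
f=arm.grab_frame('wrist');g=arm.grab_frame('scene')
a=cv2.resize(f['frame'],(480,360));b=cv2.resize(g['frame'][120:280,320:480],(360,360))
cv2.imwrite('pics/w2.png',cv2.convertScaleAbs(np.hstack([a[:,:430],b]),alpha=1.4))
E
```

```text
5.25 [463.69294728 142.02474707 103.24612348] [-0.31819016 -0.84538327  0.52648232] 59.94239375707633
```

View pics/w2.png

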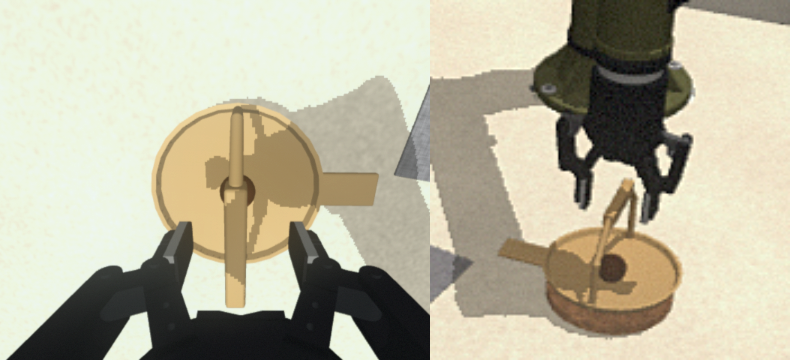

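The bar stands between the pads, slightly nearer the left one: the TCP is at y=142.0 and the bar at about 145. I'll shift it and close.

>>> {"fn": "move_arm", "kwargs": {"grip": [60,60,60,60], "translation": [[0,-1.5,0],[0,-1.2,0],[0,0,0],[0,0,0]], "spin": [0,0,0,0]}}

```text
t: 5.75
eef_pos: [463.7, 144.8, 103.4]
orientation: [[1.0, 0.018, 0.0], [0.018, -1.0, -0.0], [0.0, 0.0, -1.0]]
contact_force: [0.0, -0.3, 0.1]
opening: 59.8
```

>>> {"fn": "move_arm", "kwargs": {"grip": [48,42,36,30,26,22,19,17,15,14,13,12,11,10,8,6,5,5], "translation": [[0,0,0],[0,0,0],[0,0,0],[0,0,0],[0,0,0],[0,0,0],[0,0,0],[0,0,0],[0,0,0],[0,0,0],[0,0,0],[0,0,0],[0,0,0],[0,0,0],[0,0,0],[0,0,0],[0,0,0],[0,0,0]], "spin": [0,0,0,0,0,0,0,0,0,0,0,0,0,0,0,0,0,0], "newtons": 50}}

```text
t: 7.55
eef_pos: [463.6, 144.8, 103.4]
orientation: [[1.0, 0.018, 0.0], [0.018, -1.0, 0.0], [0.0, -0.0, -1.0]]
contact_force: [-0.3, -0.1, 3.0]
opening: 11.2
```

```bash
python3 - <<'E'
from bench import arm
from h import *
s=arm.sense();print(s['t'],s['eef_pos'],s['contact_force'],s['ft_torque'],s['opening'])
f=arm.grab_frame('wrist');g=arm.grab_frame('scene')
a=cv2.resize(f['frame'],(480,360));b=cv2.resize(g['frame'][120:280,320:480],(360,360))
cv2.imwrite('pics/w3.png',cv2.convertScaleAbs(np.hstack([a[:,:430],b]),alpha=1.4))
E
```

```text
7.55 [463.6429207  144.80739071 103.40757593] [-0.33695562 -0.13306022  3.00952799] [0.12544432 0.18034898 0.07067799] 11.152626812295026
```

View pics/w3.png

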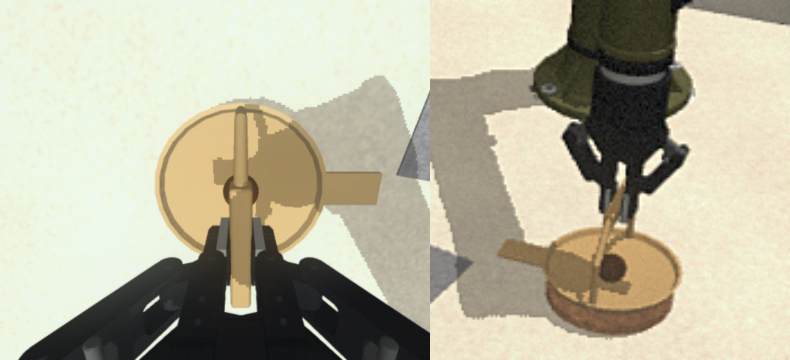

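The bar is gripped (opening 11.2 mm) and the ball is still under its middle. Now a gentle lift straight up.

>>> {"fn": "move_arm", "kwargs": {"grip": [5,5,5,5,5,5,5,5,5,5,5,5,5,5,5,5,5,5,5,5], "translation": [[0,0,-1],[0,0,-2],[0,0,-4],[0,0,-6],[0,0,-8],[0,0,-9],[0,0,-10],[0,0,-10],[0,0,-10],[0,0,-10],[0,0,-10],[0,0,-10],[0,0,-9],[0,0,-8],[0,0,-6],[0,0,-4],[0,0,-2],[0,0,-1],[0,0,0],[0,0,0]], "spin": [0,0,0,0,0,0,0,0,0,0,0,0,0,0,0,0,0,0,0,0]}}

```text
t: 9.65
eef_pos: [463.4, 144.6, 223.0]
orientation: [[1.0, 0.018, -0.001], [0.018, -1.0, -0.0], [-0.001, 0.0, -1.0]]
contact_force: [-0.2, -0.3, -1.7]
opening: 11.1
```

```bash
python3 - <<'E'
from bench import arm
from h import *
s=arm.sense();print(s['t'],s['eef_pos'],s['contact_force'],s['ft_torque'],s['opening'],s['joint_positions'])
f=arm.grab_frame('wrist');g=arm.grab_frame('scene')
a=cv2.resize(f['frame'],(480,360));b=cv2.resize(g['frame'][100:280,320:500],(360,360))
cv2.imwrite('pics/w4.png',cv2.convertScaleAbs(np.hstack([a[:,:430],b]),alpha=1.4))
E
```

```text
9.65 [463.41298591 144.62259529 222.96177225] [-0.24180457 -0.34280583 -1.66813775] [ 0.0091186  -0.01679484 -0.01939302] 11.096514779332331 [ 2.06872510e+01  2.25202296e-02 -4.07154272e+01  1.05168890e+02
  1.10158755e-02  7.48498456e+01 -1.09012849e+02]
```

View pics/w4.png

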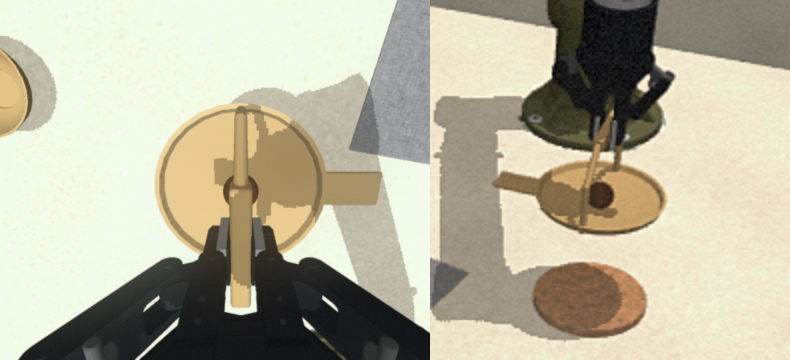

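Lifted clear of the trivet and level, ball still in the middle. Now the turn in the air.

>>> {"fn": "move_arm", "kwargs": {"grip": [5,5,5,5,5,5,5,5,5,5,5,5,5,5,5,5,5,5,5,5], "translation": [[0,0,0],[0,0,0],[0,0,0],[0,0,0],[0,0,0],[0,0,0],[0,0,0],[0,0,0],[0,0,0],[0,0,0],[0,0,0],[0,0,0],[0,0,0],[0,0,0],[0,0,0],[0,0,0],[0,0,0],[0,0,0],[0,0,0],[0,0,0]], "spin": [-0.005,-0.01,-0.02,-0.03,-0.04,-0.04,-0.04,-0.04,-0.04,-0.04,-0.04,-0.04,-0.04,-0.04,-0.04,-0.04,-0.04,-0.04,-0.04,-0.04]}}

```text
t: 11.75
eef_pos: [463.6, 144.7, 223.3]
orientation: [[0.748, 0.664, 0.0], [0.664, -0.748, -0.0], [-0.0, 0.0, -1.0]]
contact_force: [-0.1, 0.6, -2.7]
opening: 11.2
```

>>> {"fn": "move_arm", "kwargs": {"grip": [5,5,5,5,5,5,5,5,5,5,5,5,5,5,5,5,5,5,5,5], "translation": [[0,0,0],[0,0,0],[0,0,0],[0,0,0],[0,0,0],[0,0,0],[0,0,0],[0,0,0],[0,0,0],[0,0,0],[0,0,0],[0,0,0],[0,0,0],[0,0,0],[0,0,0],[0,0,0],[0,0,0],[0,0,0],[0,0,0],[0,0,0]], "spin": [-0.04,-0.04,-0.04,-0.04,-0.04,-0.04,-0.04,-0.04,-0.04,-0.04,-0.04,-0.04,-0.04,-0.04,-0.04,-0.035,-0.025,-0.015,-0.005,-0.005]}}

```text
t: 13.75
eef_pos: [463.6, 144.7, 223.3]
orientation: [[0.162, 0.987, -0.0], [0.987, -0.162, -0.0], [-0.0, 0.0, -1.0]]
contact_force: [0.2, -0.7, -0.9]
opening: 11.2
```

```bash
python3 - <<'E'
from bench import arm
from h import *
s=arm.sense();R=s['orientation'];print(s['t'],s['eef_pos'],s['contact_force'],s['opening'],s['joint_positions'],'yaw',np.degrees(np.arctan2(R[1,1],R[0,1])))
d=R.T@(np.array([548,-154.6,194])-s['eef_pos']);print('delta tool',d)
f=arm.grab_frame('wrist');g=arm.grab_frame('scene')
a=cv2.resize(f['frame'],(480,360));b=cv2.resize(g['frame'][100:280,320:500],(360,360))
cv2.imwrite('pics/w5.png',cv2.convertScaleAbs(np.hstack([a[:,:430],b]),alpha=1.4))
E
```

```text
13.75 [463.58528714 144.68050233 223.25790759] [ 0.21653991 -0.6607532  -0.93741455] 11.197739481218262 [ 2.06926647e+01  6.49136953e-03 -4.07211158e+01  1.05147005e+02
  1.15263876e-02  7.48516878e+01 -2.93519203e+01] yaw -9.320456892137663
delta tool [-281.65393095  131.77046939   29.29666456]
```

View pics/w5.png

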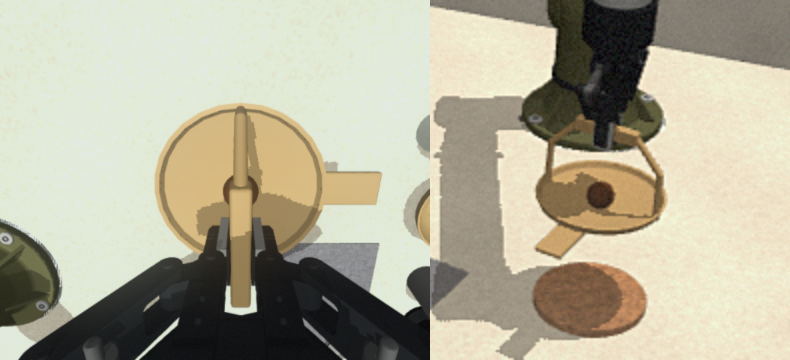

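Turned, ear now forward, ball still centred. Carrying it over the mat gently.

>>> {"fn": "move_arm", "kwargs": {"grip": [5,5,5,5,5,5,5,5,5,5,5,5,5,5,5], "translation": [[0,0,0],[-1.8,0.85,0],[-3.6,1.7,0],[-5.4,2.5,0],[-7.2,3.4,0],[-9.1,4.2,0],[-10.9,5.1,0],[-12.85,6,0],[-12.85,6,0],[-12.85,6,0],[-12.85,6,0],[-12.85,6,0],[-12.85,6,0],[-12.85,6,0],[-12.85,6,0]], "spin": [0,0,0,0,0,0,0,0,0,0,0,0,0,0,0]}}

```text
t: 15.35
eef_pos: [505.9, -6.0, 223.3]
orientation: [[0.162, 0.987, -0.0], [0.987, -0.162, -0.0], [-0.0, -0.0, -1.0]]
contact_force: [0.3, 0.6, -1.9]
opening: 11.0
```

>>> {"fn": "move_arm", "kwargs": {"grip": [5,5,5,5,5,5,5,5,5,5,5,5,5,5,5,5], "translation": [[-12.85,6,0],[-12.85,6,0],[-12.85,6,0],[-12.85,6,0],[-12.85,6,0],[-12.85,6,0],[-12.85,6,0],[-12.85,6,0],[-10.9,5.1,0],[-9.1,4.2,0],[-7.2,3.4,0],[-5.4,2.5,0],[-3.6,1.7,0],[-1.8,0.85,0],[0,0,0],[0,0,0]], "spin": [0,0,0,0,0,0,0,0,0,0,0,0,0,0,0,0]}}

```text
t: 16.95
eef_pos: [547.7, -154.0, 223.3]
orientation: [[0.162, 0.987, -0.0], [0.987, -0.162, 0.0], [0.0, -0.0, -1.0]]
contact_force: [0.6, 0.5, -1.7]
opening: 11.2
```

```bash
python3 - <<'E'
from bench import arm
from h import *
s=arm.sense();R=s['orientation'];print(s['t'],s['eef_pos'],s['contact_force'],s['opening'],'yaw',np.degrees(np.arctan2(R[1,1],R[0,1])))
d=R.T@(np.array([548,-154.6,194])-s['eef_pos']);print('delta tool',d)
f=arm.grab_frame('wrist');g=arm.grab_frame('scene')
a=cv2.resize(f['frame'],(480,360));b=cv2.resize(g['frame'][100:300,180:380],(360,360))
cv2.imwrite('pics/w6.png',cv2.convertScaleAbs(np.hstack([a[:,:430],b]),alpha=1.4))
E
```

```text
16.95 [ 547.6631203  -153.97238907  223.34521298] [ 0.61043725  0.53303093 -1.7498828 ] 11.173921714402667 yaw -9.30005269189999
delta tool [-0.5684546   0.43450592 29.34513541]
```

View pics/w6.png

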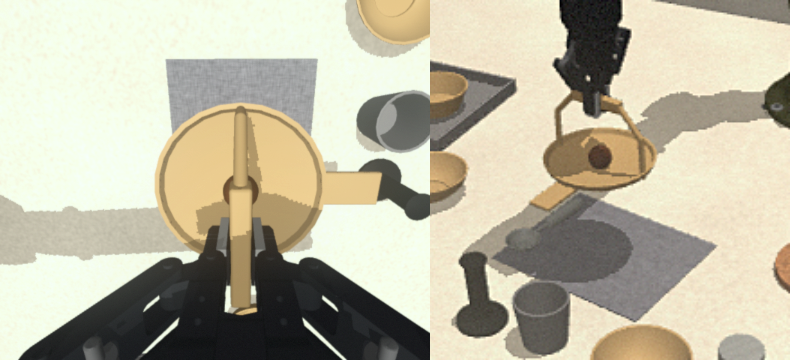

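The dish hangs over the mat with the ear to the guest and the ball centred. Lowering it to 10 cm.

>>> {"fn": "move_arm", "kwargs": {"grip": [5,5,5,5,5,5,5,5,5,5,5,5,5,5,5], "translation": [[0,0,1],[-0.3,0.2,2],[-0.3,0.2,3],[0,0,4],[0,0,4.5],[0,0,4.5],[0,0,4],[0,0,3],[0,0,2],[0,0,1],[0,0,0],[0,0,0],[0,0,0],[0,0,0],[0,0,0]], "spin": [0,0,0,0,0,0,0,0,0,0,0,0,0,0,0]}}

```text
t: 18.55
eef_pos: [548.0, -155.2, 194.4]
orientation: [[0.162, 0.987, 0.0], [0.987, -0.162, -0.0], [-0.0, 0.0, -1.0]]
contact_force: [0.6, -0.3, -1.1]
opening: 10.8
```

```bash
python3 - <<'E'
from bench import arm
from h import *
s=arm.sense();R=s['orientation'];print(s['t'],s['eef_pos'],s['contact_force'],s['opening'],'yaw',np.degrees(np.arctan2(R[1,1],R[0,1])),abs(s['qvel']).max())
f=arm.grab_frame('wrist');W=np.eye(4);W[:3,:3]=R;W[:3,3]=s['eef_pos'];f['T']=W@np.array(f['hand_eye'])
im=f['frame'];hsv=cv2.cvtColor(im,cv2.COLOR_BGR2HSV)
m=(hsv[...,1]>60).astype(np.uint8);e=m.copy();e[:,:440]=0;e[:,520:]=0;e[:215]=0;e[290:]=0
n,l,st,c=cv2.connectedComponentsWithStats(e);i=1+st[1:,4].argmax();k=cv2.findNonZero((l==i).astype(np.uint8))[:,0]
E=np.array([onz(f,u,v,123)[:2] for u,v in k],np.float32);d=E.mean(0)-s['eef_pos'][:2]
print('ear yaw',np.degrees(np.arctan2(d[1],d[0])),cv2.minAreaRect(cv2.convexHull(E)),st[i])
b=((hsv[...,2]<70)&(hsv[...,1]>70)).astype(np.uint8)
g=arm.grab_frame('scene');t=arm.grab_frame('top')
M=np.array([548,-154.6,3])
# mat corner check in scene view
for x,y in cv2.boxPoints(((548,-154.6),(202,255),-9.33)): print('corner scene px',np.round(proj(g,[x,y,3])),'top',np.round(proj(t,[x,y,3])))
a=cv2.resize(im,(480,360));b=cv2.resize(g['frame'][100:300,180:380],(360,360))
cv2.imwrite('pics/w7.png',cv2.convertScaleAbs(np.hstack([a[:,:430],b]),alpha=1.4))
cv2.imwrite('pics/t7.png',cv2.resize(cv2.convertScaleAbs(t['frame'][160:320,240:450],alpha=1.8),None,fx=3.5,fy=3.5))
E
```

```text
18.55 [ 548.02983428 -155.16634208  194.41023417] [ 0.56788422 -0.27442749 -1.1440591 ] 10.84393832534176 yaw -9.336187668502344 0.14292761355995437
ear yaw -8.253334055513818 ((648.392822265625, -170.350341796875), (32.17491149902344, 46.68116760253906), 80.92349243164062) [ 440  228   70   45 2874]
corner scene px [340. 235.] top [331. 289.]
corner scene px [262. 205.] top [420. 304.]
corner scene px [212. 242.] top [430. 235.]
corner scene px [294. 278.] top [343. 219.]
```

View pics/w7.png

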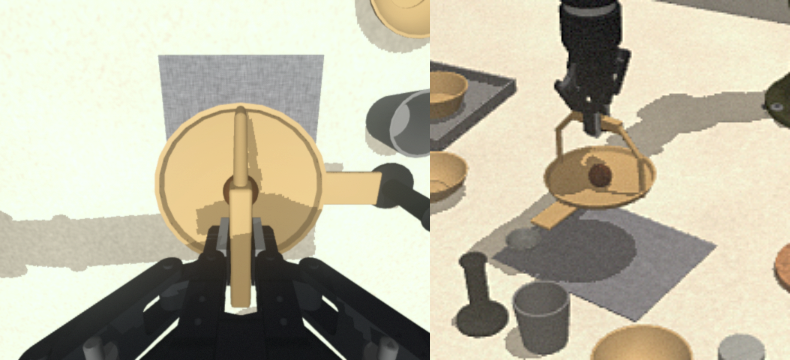

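View pics/t7.png

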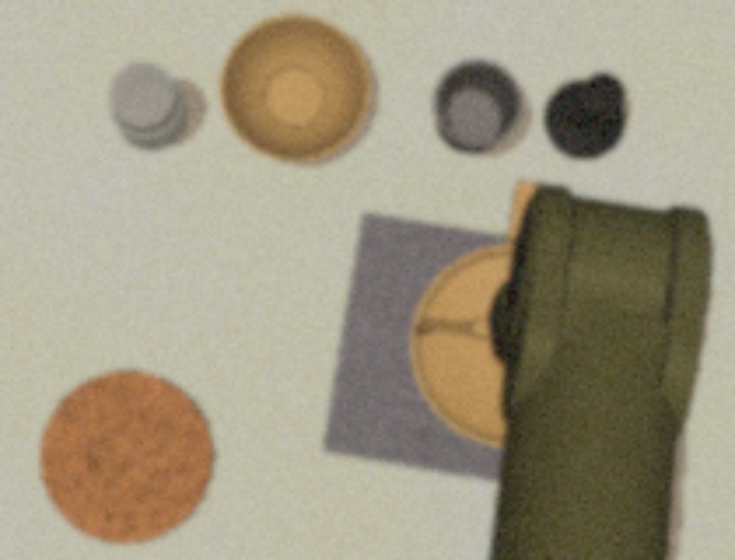

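```bash
python3 - <<'E'
from bench import arm
s=arm.sense();print(s['t'],s['eef_pos'],s['opening']);print(arm.sign_off())
E
```

```text
18.7 [ 547.95542658 -155.19509786  194.35173707] 11.206463799841341
the job is handed in; nothing more can be done
None
```

I gripped the dish by its bar, lifted it straight up about 120 mm off the trivet, and turned it about 80° in the air. I then carried it over the mat, lowered it, and handed the job in at 18.7 s while still holding it.

**Position:** the gripper was within 1 mm of the measured mat middle (548, -155). By calculation from the gripper height, the dish's underside was about 100 mm above the mat.

**Direction:** the gripper pointed to -9.3°, the same as the mat. Two readings of the ear itself gave -9.1° from its edges and -8.3° from its middle, so they disagree by about 1°.

**Dish and ball:** the gripper was upright and almost still (0.14°/s at most), and the last images show the ball in the middle of the dish.

**Other objects:** I saw nothing else on the table disturbed. The arm hid the press-side part of the mat from the top camera. The ear ends about 5 cm short of the press in x, and about 13 mm above its top.

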